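# Find the gap that fits the feeler

### The job

Take the feeler blade out of its wooden rest and find, by feel, which of the three slots in the gap block it fits: the one where it slides in with a light springy drag, not the one where it drops in loose and not the one where it jams. Never force it: push gently throughout, and leave it standing fully home in the slot that fits, without disturbing the other tools on the bench.

Things in the scene. Friction and masses are not known exactly. Their poses are not given: they have to be found in the camera images.
- feeler: upright steel blade 5 mm thick (its y), 18 wide (x), 52 long (last 2 mm narrowed to 3 x 14), under a dark steel collar 22 (y) x 36 (x) x 5 mm, under a wooden handle 16 (y) x 30 (x) x 43 mm. About 0.12 kg. Origin at the centre of the blade's lower end, z up: collar z = 52 to 57 mm, handle 57 to 100. Starts standing in the rest, hung on its collar. A half turn about z makes no difference
- rest: fixed wooden block 64 (x) x 60 (y) x 60 mm tall with one slot 20 (x) x 7 (y) mm in its top, in which the feeler stands at the start (blade end 8 mm above the bench), its axes parallel to the rest's. Origin at the centre of its underside, z up
- gap_block: fixed dark steel block with bright top plate, 60 (x) x 122 (y) x 68 mm tall, low feet at the y ends (158 mm over them). Three like slots in the top, 36 mm apart along y, each 24 (x) x 8 (y) mm with a 3 mm bevel; soft black lips hide the inside and do not resist. The blade goes straight down, width along x, till its collar sits on the top (blade end 16 mm above the underside). Origin: underside centre
- mouth_left (a point): centre of the mouth at the block's +y end, on its top plate, 68 mm above the underside; axes of the block. Each slot hides a pair of jaws with long bevels, which the blade meets 20 mm or more below the top. Which slot has which jaws (loose, fitting or jamming) is drawn at random and shows nowhere outside
- mouth_mid (a point): centre of the middle mouth, on the top plate; axes of the block. Loose jaws: 9 mm apart, the blade goes home with almost no drag. Fitting jaws: light springs; moving either way the blade drags with about 5 to 9 N over the last 18 mm (felt in motion, it turns round with the direction and may fade at a standstill); up to 13 N just before, where the blade parts them
- mouth_right (a point): centre of the mouth at the block's -y end, on the top plate; axes of the block. Jamming jaws: springs so stiff that the blade stops with about 24 to 32 mm of it in; the push then climbs some 3 to 6 N for each mm and must be kept under about 25 N; going home would take far more
- feeler_tip (a point): centre of the blade's lower end (the feeler's origin). About the place: a fixed light bar hangs 0.67 m above the bench, parallel to y, at x = 0.59 to 0.63 and y up to 0.30; keep elbow and forearm clear of it
- bench_block: bystander: steel bench block 68 x 68 x 19 mm lying flat; origin at the centre of its underside
- flint_striker: bystander: wire flint striker 68 x 139 x 16 mm lying flat; origin at the centre of its underside
- tweezers_bent: bystander: tweezers 129 x 26 x 10 mm lying on the bench; origin at the centre of the underside
There are look-alikes about, which are no part of the job. Of the things like the feeler, leave any that is turquoise; of the rest the larger one is meant.

How it is judged:
By the outcome, as a careful person would: the job done as asked, in the order asked, and still so for the second after the job is handed in, with the robot touching nothing.
It also fails if it takes over 64 s, if anything falls off the work surface, if the arm or the gripper's body presses on something with over 40 N, if the wrist force passes 120 N, or if a joint passes its speed limit or range.

### The arm

A 6-joint arm with a two-finger parallel gripper is mounted at the origin on a cart in front of the work surface, level with it; the furniture and walls round the work are solid. World frame = base frame: x ahead of the robot, y to its left, z up, the work surface at z = 0. Lengths are in m, angles in rad, forces in N, time in s.
With the tool pointing down it reaches from about 0.35 to 0.8 m from the base axis. Payload 7.3 kg.
Tool frame: the origin (TCP) lies between the finger pads; the fingertips stand 25 mm ahead of it and the grasp point (between the pads) lies 6 mm ahead of it (r.tip_extent is the distance from the TCP to the fingertips, in m); z points along the fingers, y is the direction in which the jaws open and shut (so a half turn about z gives the same grasp; the last joint's range is limited). The gripper opens to 85 mm and grips with 20 to 120 N. Pads are 22 mm wide; open, the fingers measure 114 mm over their backs; the gripper's body (76 mm by 85 mm) begins 54 mm behind the grasp point. The pads swing forward as they close: fully open they stand 13 mm farther back than shut.
Start: joints at [1.198, 0.342, 1.524, -0, 1.275, -0.146], TCP at [0.118, 0.512, 0.256] pointing down, gripper open.
Joint ranges: [-2.53, 2.53], [-0.77, 2.02], [0.04, 2.7], [-1, 4.14], [0.28, 2.66], [-3.11, 3.11]. Speed limits (rad/s): [2.57, 2.57, 3.14, 3.14, 3.14, 3.14].

### API

Orientations are given as a unit quaternion [x, y, z, w].
In Python, from workcell import r, command_gripper, optics gives the robot as it stands. The module is installed in compiled form; this text tells all that it offers. Calls block until the motion is done:
- r.reach(position, orientation): joint-space move of the TCP to a pose.
- r.move_straight(position, orientation=None, speed=0.15, max_force=None): straight line of the TCP; orientation=None keeps the orientation; speed is the mean speed in m/s. With max_force (N) it stops when the force on the tool has changed by that much, and returns True; else False.
- r.movej(angles): joint-space move.
- command_gripper(opening, force=None): finger opening in m; force is the grip in N (None keeps the last); returns when the fingers have stopped.
- r.hold(seconds).
- r.solve_ik(position, orientation): joint angles nearest the present ones, or None.
- r.read_state(): the state.
- optics.get_image(name): name is "side" or "top" or "wrist"; returns (picture, depth): 384x512x3 uint8, red, green, blue; 384x512 float32, m along the optical axis (not along the pixel's ray), 0 where there is no reading.
- optics.camera_model(name): a dict with "K" (3x3 intrinsics, pixels), "k1" (the pictures are not rectified: a ray, as slopes to the right and down, at radius r is drawn at 1 + k1 r^2 times it, then the intrinsics apply), "R" (3x3) and "t" (3): a world point X has camera coordinates R X + t; the wrist camera has in their place "tool_from_camera" (4x4, takes a point from camera to tool coordinates, whose origin is the TCP and whose axes are the flange's). Camera axes: x right, y down, z forward; pixel columns grow to the right and rows downward; lengths in m; the calibration is good to about 2 mm. A picture is of the moment at which its call begins: read the wrist's pose just before it. camera_model takes no time and is no camera call.
A pose or a line that the arm cannot do raises r.PlanningError and nothing moves.
- r.finish_job(): hands the job in, once; it reports no verdict.
The state is a dict: "time_s": time; "joint_positions": joint angles; "dq": joint speeds; "tau": joint torques, N m; "eef_pos": TCP position; "eef_rot": TCP orientation; "contact_force": force on the tool from outside, world axes, zero at the start; "torque": the same for the moment, N m; "grip_width": finger opening in m.
Only numpy, scipy, OpenCV 4.12 (cv2) and the standard library are available. Lean on these libraries where they do the work, as an engineer would, in place of code of your own. Each camera call takes 0.05 s, during which the arm holds its last target. There are 200 camera calls.

## Working session

There is one attempt and no reset: what is moved stays moved. The work goes in short steps, each a Python script; the robot and the scene stay as the last script left them, time stands still between calls to the robot, and variables do not carry over. Pictures are saved under pics/ and viewed, about 8 in all and at most 12, crops included, and the job is handed in when it is done.

```bash
mkdir -p pics
cat > h.py <<'E'
import numpy as np, cv2
from workcell import r, command_gripper, optics
from scipy.spatial.transform import Rotation as Rot
def snap(name,fn=None):
    s=r.read_state(); im,d=optics.get_image(name)
    np.savez(f'pics/{fn or name}.npz',im=im,d=d,p=s['eef_pos'],q=s['eef_rot'])
    cv2.imwrite(f'pics/{fn or name}.png',im[:,:,::-1]); return im,d
def load(fn): return np.load(f'pics/{fn}.npz')
def world(cam,fn,uv,z=None):
    """pixels -> world; by depth, or by plane at height z"""
    L=load(fn); m=optics.camera_model(cam); K=np.array(m['K']); out=[]
    if cam=='wrist':
        T=np.array(m['tool_from_camera']); Rt=Rot.from_quat(L['q']).as_matrix()
        Rc=Rt@T[:3,:3]; c=Rt@T[:3,3]+L['p']
    else:
        Rm=np.array(m['R']); Rc=Rm.T; c=-Rm.T@np.array(m['t'])
    for u,v in np.atleast_2d(uv):
        x=np.array([(u-K[0,2])/K[0,0],(v-K[1,2])/K[1,1]]); y=x.copy()
        for _ in range(20): y=x/(1+m['k1']*(y@y))
        ray=Rc@np.array([y[0],y[1],1])
        s=L['d'][int(round(v)),int(round(u))] if z is None else (z-c[2])/ray[2]
        out.append(c+s*ray)
    return np.array(out)
def crop(fn,x0,y0,x1,y1,k,out):
    im=cv2.imread(f'pics/{fn}.png')[y0:y1,x0:x1]
    cv2.imwrite(f'pics/{out}.png',cv2.resize(im,None,fx=k,fy=k,interpolation=cv2.INTER_CUBIC))
def down(yaw):
    """tool down, tool y axis (jaws) at angle yaw+90deg; tool x along yaw"""
    return (Rot.from_euler('z',yaw)*Rot.from_euler('x',np.pi)).as_quat()
E
python3 - <<'E'
from h import *
a,_=snap('top');b,_=snap('side')
s=r.read_state();print({k:np.round(v,3) for k,v in s.items()}, r.tip_extent)
cv2.imwrite('pics/both.png',np.vstack([a,b])[:,:,::-1][:, :])
for n in('top','side'):
    m=optics.camera_model(n);print(n,-np.array(m['R']).T@np.array(m['t']),m['k1'])
E
```

```text
{'time_s': np.float64(0.1), 'joint_positions': array([ 1.198,  0.343,  1.525, -0.   ,  1.275, -0.146]), 'dq': array([-0.   , -0.002, -0.002,  0.004,  0.001, -0.001]), 'tau': array([ 2.0000e-03, -4.3444e+01, -2.4649e+01, -0.0000e+00,  5.0000e-03,
        0.0000e+00]), 'eef_pos': array([0.118, 0.511, 0.256]), 'eef_rot': array([ 0.113,  0.994, -0.001, -0.   ]), 'contact_force': array([ 0.053,  1.187, -1.138]), 'torque': array([ 0.033, -0.01 ,  0.025]), 'grip_width': np.float64(0.085)} 0.025
top [0.4445713  0.24164134 0.91088226] -0.13434504178876894
side [0.17715864 0.83495282 0.72153761] -0.0024610697890395158
```

View pics/top.png

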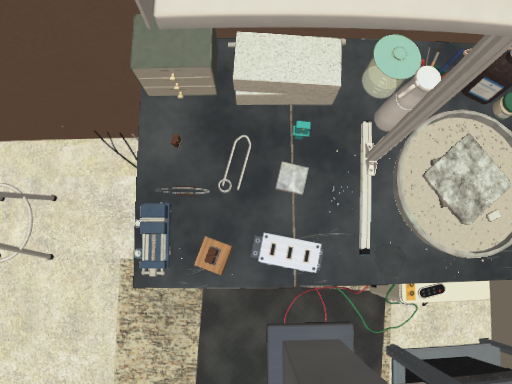

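View pics/side.png

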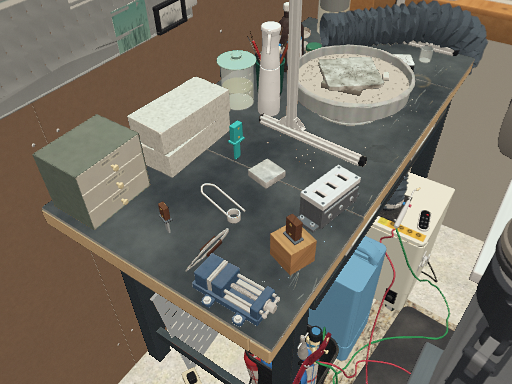

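The top view shows three feeler-like things: a brown-handled one standing in the wooden rest at (213,255), a smaller brown one on the bench at (176,141), and a turquoise one at (301,130). I choose the one in the rest. The gap block is at (290,252), with the bench block at (292,178), the striker at (237,165) and the tweezers at (183,190). A close crop will check the choice.

Run:
```python
from h import *
crop('top',185,225,335,285,5,'c1')
print(world('top','top',[(213,255),(176,141),(301,130),(272,249),(290,253),(306,256),(292,178)]).round(3))
```

```text
[[0.45  0.317 0.107]
 [0.693 0.403 0.075]
 [0.712 0.134 0.087]
 [0.462 0.198 0.062]
 [0.453 0.161 0.065]
 [0.446 0.128 0.065]
 [0.621 0.149 0.018]]
```

View pics/c1.png

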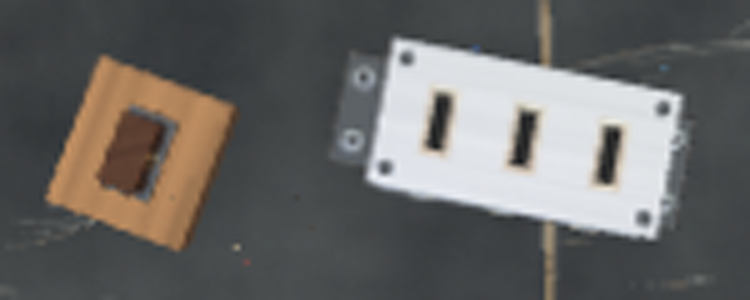

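Run:
```python
from h import *
c=lambda P:[(185+x/5-.4,225+y/5-.4) for x,y in P]
def ang(a,b): return np.degrees(np.arctan2(*(a-b)[:2][::-1]))
H=world('top','top',c([(122,108),(165,120),(145,195),(100,182)]),.108);print('handle',H.mean(0).round(4),ang(H[0],H[3]),ang(H[1],H[2]))
R=world('top','top',c([(100,55),(236,103),(183,250),(46,200)]),.06);print('rest',R.mean(0).round(4),ang(R[0],R[3]),ang(R[1],R[2]),ang(R[0],R[1])-90)
B=world('top','top',c([(395,38),(682,95),(657,240),(367,183)]),.068);print('block',B.mean(0).round(4),ang(B[0],B[3]),ang(B[1],B[2]),ang(B[0],B[1])-90, ang(B[3],B[2])-90)
M=world('top','top',c([(439,121),(522,138),(608,155)]),.068);print(M.round(4))
m=optics.camera_model('wrist');print(np.round(m['tool_from_camera'],3),m['K'],m['k1'])
for p,y in(((.45,.317,.25),-20),((.45,.317,.094),-20),((.455,.16,.2),-11),((.45,.24,.3),-11)):
  for k in(0,180):
    q=r.solve_ik(p,down(np.radians(y+k)));print(p,k,None if q is None else np.round(q,2))
```

```text
handle [0.4498 0.3209 0.108 ] -16.321113122895753 -14.814046604512159
rest [0.4499 0.3222 0.06  ] -20.115913821716617 -19.921885789262106 -19.49654691193983
block [0.4542 0.1621 0.068 ] -11.46589079303516 -11.307692447255514 -11.713529755363822 -11.606289290314805
[[0.462  0.1979 0.068 ]
 [0.4546 0.1636 0.068 ]
 [0.4473 0.1279 0.068 ]]
[[-0.001 -0.964 -0.266  0.067]
 [ 1.    -0.    -0.001 -0.001]
 [ 0.001 -0.266  0.964 -0.118]
 [ 0.     0.     0.     1.   ]] [[264.86522095   0.         260.35884589]
 [  0.         264.86522095 195.05929737]
 [  0.           0.           1.        ]] -0.06214330497382511
(0.45, 0.317, 0.25) 0 [ 0.47  0.39  1.46 -0.    1.28  2.39]
(0.45, 0.317, 0.25) 180 [ 0.47  0.39  1.46  0.    1.28 -0.75]
(0.45, 0.317, 0.094) 0 [ 0.47  0.57  1.66 -0.    0.92  2.39]
(0.45, 0.317, 0.094) 180 [ 0.47  0.57  1.66  0.    0.92 -0.75]
(0.455, 0.16, 0.2) 0 [ 0.18  0.32  1.72 -0.    1.1   1.94]
(0.455, 0.16, 0.2) 180 [ 0.18  0.32  1.72  0.    1.1  -1.2 ]
(0.45, 0.24, 0.3) 0 [ 0.34  0.28  1.49 -0.    1.37  2.1 ]
(0.45, 0.24, 0.3) 180 [ 0.34  0.28  1.49  0.    1.37 -1.04]
```

Run:
```python
from h import *
r.reach((.4546,.163,.19),down(np.radians(180-11.5))); snap('wrist','wb')
r.reach((.45,.3215,.228),down(np.radians(180-19.8))); snap('wrist','wr')
crop('wb',150,110,370,275,2,'wb2');crop('wr',190,130,330,260,3,'wr2')
a=cv2.imread('pics/wb2.png');b=cv2.imread('pics/wr2.png')
w=max(a.shape[1],b.shape[1]);h=a.shape[0]+b.shape[0]
o=np.zeros((h,w,3),np.uint8);o[:a.shape[0],:a.shape[1]]=a;o[a.shape[0]:,:b.shape[1]]=b
print(a.shape,b.shape,o.shape);cv2.imwrite('pics/w3.png',o[:, :]);print(r.read_state()['time_s'])
```

```text
(330, 440, 3) (390, 420, 3) (720, 440, 3)
2.675
```

View pics/w3.png

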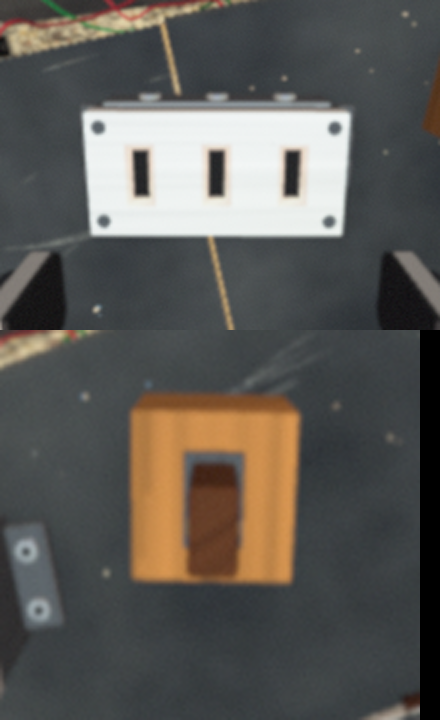

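Run:
```python
from h import *
cb=lambda P:[(150+(x+.5)/2-.5,110+(y+.5)/2-.5) for x,y in P]
cr=lambda P:[(190+(x+.5)/3-.5,130+(y-330+.5)/3-.5) for x,y in P]
def ang(a,b): return np.degrees(np.arctan2(*(a-b)[:2][::-1]))
W=lambda f,P,z=None:world('wrist',f,P,z)
B=W('wb',cb([(83,110),(351,108),(344,236),(91,236)]),.068)
print('block',B.mean(0).round(4),'x-axis',ang(B[3],B[0]),ang(B[2],B[1]),'y-axis-90',ang(B[1],B[0])-90,ang(B[2],B[3])-90,np.linalg.norm(B[1]-B[0]),np.linalg.norm(B[3]-B[0]))
P=cb([(141,173),(217,173),(292,173)])
print(W('wb',P,.068).round(4),ang(W('wb',P,.068)[2],W('wb',P,.068)[0])-90);print('depth z',W('wb',cb([(180,173),(255,173),(217,220)])).round(4)[:,2])
R=W('wr',cr([(131,408),(299,408),(293,582),(133,582)]),.06)
print('rest',R.mean(0).round(4),ang(R[3],R[0]),ang(R[2],R[1]),ang(R[1],R[0])-90,ang(R[2],R[3])-90,np.linalg.norm(R[1]-R[0]),np.linalg.norm(R[3]-R[0]))
H=W('wr',cr([(188,577),(238,577),(240,488),(191,488)]),.108)
print('handle',H.mean(0).round(4),ang(H[0],H[3]),ang(H[1],H[2]),np.linalg.norm(H[1]-H[0]),np.linalg.norm(H[3]-H[0]))
print('depth z',W('wr',cr([(213,530),(160,500),(270,500)])).round(4))
```

```text
block [0.4549 0.1606 0.068 ] x-axis -11.844229104950704 -10.869758481451868 y-axis-90 -11.056384367422183 -11.464854572349324 0.12249525173418202 0.06190361361001685
[[0.447  0.1256 0.068 ]
 [0.4542 0.1607 0.068 ]
 [0.4612 0.1953 0.068 ]] -11.475635328233949
depth z [0.0683 0.0682 0.0691]
rest [0.4499 0.321  0.06  ] -20.576756062489665 -20.054762876099115 -19.69372966787678 -19.675754010587653 0.060222111830495494 0.06597411018480645
handle [0.4499 0.321  0.108 ] -22.00069292589925 -20.430002255396033 0.015771226937798265 0.028763165851183253
depth z [[0.4488 0.321  0.1083]
 [0.444  0.302  0.0604]
 [0.4579 0.3401 0.0594]]
```

Wrist views: the gap block's mouths are at crop (141/217/292,173). The feeler handle top is centred at crop (214,530), in the slot of the rest. Both agree with the top camera within about 1.5 mm. Next I grasp and lift.

```bash
cat >> h.py <<'E'
YB=np.radians(-11.4); MID=np.array([.4545,.1606]); YAX=np.array([-np.sin(YB),np.cos(YB)])
MOUTH={'left':MID+.036*YAX,'mid':MID,'right':MID-.036*YAX}
QB=down(np.pi+YB)
def F(): return np.array(r.read_state()['contact_force'])
E
python3 - <<'E'
from h import *
q=down(np.radians(180-19.9)); x,y=.4499,.321
command_gripper(.05)
r.reach((x,y,.15),q); r.move_straight((x,y,.095),speed=.08,max_force=10)
print(r.read_state()['eef_pos'].round(4),F().round(2))
command_gripper(0,80); print(r.read_state()['grip_width'],F().round(2))
r.move_straight((x,y,.105),speed=.03);print(F().round(2))
r.move_straight((x,y,.19),speed=.1);r.hold(.2);s=r.read_state();print(F().round(2),s['grip_width'],s['time_s'],s['eef_pos'].round(4))
snap('wrist','wg');snap('side','sg')
a=cv2.imread('pics/wg.png');b=cv2.imread('pics/sg.png')[150:290,220:370]
b=cv2.resize(b,None,fx=2.74,fy=2.74,interpolation=cv2.INTER_CUBIC)[:384]
cv2.imwrite('pics/g.png',np.hstack([a[:,120:400],b]))
E
```

```text
[0.4503 0.3212 0.0955] [ 0.16 -0.03  0.39]
0.015192882296935016 [ 0.02 -0.5   4.  ]
[ 0.51  0.46 -1.33]
[ 0.08 -0.37 -1.13] 0.015295183423119377 6.45 [0.4497 0.3209 0.1893]
```

View pics/g.png

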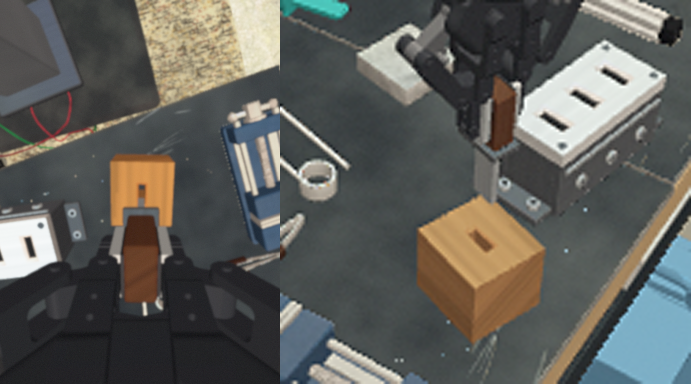

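The feeler is held upright and square in the pads, its weight reads 1.1 N, and the rest is undisturbed. Next I feel the middle slot.

```bash
cat >> h.py <<'E'
Z0=.1553  # TCP z with the blade end level with the top plate
def probe(name,dx=0,dy=0,lim=17):
    p=MOUTH[name]+dx*np.array([np.cos(YB),np.sin(YB)])+dy*YAX
    r.reach((*p,.185),QB); r.move_straight((*p,.163),speed=.08); r.hold(.15)
    f0=F(); print(name,'base',f0.round(2))
    Ri=Rot.from_euler('z',-YB)
    ds=[8,16,20]+list(range(23,51,3))
    for d in ds:
        hit=r.move_straight((*p,Z0-d/1000),speed=.025,max_force=lim)
        s=r.read_state(); f=Ri.apply(F()-f0)
        print(d,round((Z0-s['eef_pos'][2])*1000,1),f.round(1),hit)
        if hit or f[2]>lim: return p,f0,d,True
    print('t',s['time_s']); return p,f0,d,False
E
python3 - <<'E'
from h import *
probe('mid',lim=12)
E
```

```text
mid base [ 0.73  0.08 -1.22]
8 8.0 [-0.8  0.1  0.1] False
16 16.2 [-0.8 -0.7  0.2] False
20 20.2 [-1.3 -0.5  0.1] False
23 23.1 [-0.9  0.8 -0.1] False
26 26.1 [ 0.2  1.9 -3.1] False
29 28.8 [0.7 1.4 2.8] False
32 31.2 [-1.1  0.2  3.8] True
```

Run:
```python
from h import *
p=MOUTH['mid']; f0=np.array([.73,.08,-1.22]); Ri=Rot.from_euler('z',-YB)
r.hold(.1);print('rest',Ri.apply(F()-f0).round(1))
n=0
for d in (31.5,32.5,33.5,34.5,35.5,37,39,42,45,48,50):
    hit=r.move_straight((*p,Z0-d/1000),speed=.015,max_force=14)
    s=r.read_state(); f=Ri.apply(F()-f0)
    print(d,round((Z0-s['eef_pos'][2])*1000,1),f.round(1),hit)
    if hit or f[2]>17: break
print(s['time_s'])
```

```text
rest [-1.  -0.3  4.1]
31.5 31.2 [0.9 0.8 4.3] False
32.5 31.5 [-0.2  0.8 11.4] False
33.5 32.2 [-1.7 -0.  13.9] False
34.5 32.9 [-1.8 -0.3 17. ] False
11.4667
```

The middle slot's push climbs about 4 N per mm past 31 mm and reaches 17 N with no side force. That is above the fitting slot's 13 N limit, so these are the jamming jaws. I back out and try the left slot.

Run:
```python
from h import *
p=MOUTH['mid']
r.move_straight((*p,.185),speed=.06)
print(r.read_state()['eef_pos'].round(4))
probe('left',lim=14)
```

```text
[0.4542 0.1605 0.1846]
left base [-0.61 -0.17 -2.07]
8 7.9 [0.1 0.5 1.1] False
16 16.2 [ 0.7 -0.1  0.3] False
20 20.2 [0.2 0.8 0.9] False
23 23.2 [ 0.7 -0.2  0.4] False
26 26.2 [ 0.9  0.7 -0.4] False
29 29.2 [0.3 0.1 0.3] False
32 32.2 [0.4 0.2 1.2] False
35 35.2 [-0.5 -0.7  0.2] False
38 38.2 [ 0.6 -0.3  0.9] False
41 41.2 [0.8 0.1 0.7] False
44 44.2 [1.6 0.3 0.2] False
47 47.2 [ 0.4 -0.6  0.2] False
50 50.2 [-0.2  0.9  0.6] False
t 17.7417
```

The left slot shows no resistance at standstill, so I check for drag in motion with a low force trip.

Run:
```python
from h import *
p=MOUTH['left']
for d in (38,50):
    print(r.move_straight((*p,Z0-d/1000),speed=.025,max_force=3.5), round((Z0-r.read_state()['eef_pos'][2])*1000,1),F().round(1))
r.move_straight((*p,.185),speed=.08)
probe('right',lim=14)
```

```text
False 37.9 [ 0.7 -0.3 -2. ]
False 50.1 [-0.6 -0.2 -0.3]
right base [ 0.07 -0.65 -1.43]
8 8.0 [-0.1 -0.3 -0.4] False
16 16.2 [-0.2  1.3 -1.4] False
20 20.2 [-0.5  0.3  0.1] False
23 23.1 [-0.5  1.9 -0.1] False
26 26.1 [ 0.6  2.3 -1. ] False
29 29.1 [ 1.2  2.1 -1.7] False
32 32.0 [1.3 3.2 0.6] False
35 35.0 [1.6 2.6 1.1] False
38 38.0 [1.9 1.7 2.2] False
41 41.2 [1.9 2.1 1.1] False
44 44.3 [ 2.5  3.5 -0.3] False
47 47.4 [1.2 3.1 0.4] False
50 50.3 [ 1.5  2.8 -0.2] False
t 25.3417
```

Run:
```python
from h import *
p=MOUTH['right']
for d in (40,50):
    print(r.move_straight((*p,Z0-d/1000),speed=.025,max_force=3.5), round((Z0-r.read_state()['eef_pos'][2])*1000,1),F().round(1))
```

```text
True 49.5 [-1.4  2.1  5. ]
False 50.0 [-0.2  2.8  4.6]
```

Run:
```python
from h import *
p=MOUTH['right']
for d,lim in ((38,12),(50,4),(50,12),(38,4)):
    print(d,lim,r.move_straight((*p,Z0-d/1000),speed=.025,max_force=lim), round((Z0-r.read_state()['eef_pos'][2])*1000,1),F().round(1))
    r.hold(.1)
print(r.read_state()['time_s'])
```

```text
38 12 True 49.2 [-1.   1.4  6. ]
50 4 False 50.0 [-1.2  2.2  4.9]
50 12 False 50.0 [-0.7  1.8  4.8]
38 4 True 49.7 [0.1 1.3 5.2]
27.1417
```

The right slot drags both ways: the force swings 12 N or more on reversal, about 6 N each way, and the blade still goes down under light push. The left slot never reached 3.5 N in motion, so right is the fitting slot. I seat the blade gently there.

Run:
```python
from h import *
p=MOUTH['right']
for d in (50,51,51.5,52,52.5,53,53.5,54):
    hit=r.move_straight((*p,Z0-d/1000),speed=.015,max_force=12);f=F()
    print(d,hit,round((Z0-r.read_state()['eef_pos'][2])*1000,2),f.round(1))
    if hit or f[2]>14: break
r.hold(.2);print(F().round(1),r.read_state()['time_s'])
snap('side','s2');snap('wrist','w2')
a=cv2.resize(cv2.imread('pics/s2.png')[150:240,270:390],None,fx=4,fy=4,interpolation=cv2.INTER_CUBIC)
cv2.imwrite('pics/s2c.png',a)
```

```text
50 False 49.96 [-0.5  1.7  5.8]
51 False 51.03 [0.2 2.6 3.7]
51.5 False 51.46 [0.8 1.8 3.5]
52 False 51.72 [-0.5  2.5  7.7]
52.5 False 51.74 [-2.5  1.7 12.9]
53 False 51.76 [-3.8  1.1 18. ]
[-4.3  0.4 17.5] 28.8417
```

View pics/s2c.png

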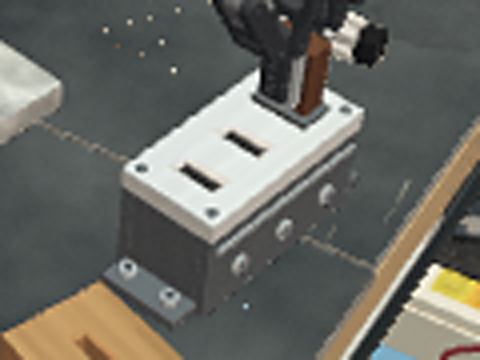

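The blade meets a hard stop at 51.7 mm, and the crop shows the collar flat on the top plate at crop (290,105). I ease off, release and retreat.

Run:
```python
from h import *
p=MOUTH['right']
r.move_straight((*p,Z0-.052),speed=.015);print(F().round(1))
command_gripper(.05);print(r.read_state()['grip_width'])
r.move_straight((*p,.19),speed=.06);print(F().round(1))
snap('wrist','w4')
r.reach((*(MOUTH['left']+[0,.06]),.28),QB);r.hold(.3);snap('side','s4');snap('top','t4')
H=load('w4');print(r.read_state()['time_s'])
a=cv2.resize(cv2.imread('pics/s4.png')[120:270,140:380],None,fx=2.5,fy=2.5,interpolation=cv2.INTER_CUBIC)
b=cv2.resize(cv2.imread('pics/w4.png')[130:280,140:380],None,fx=1.9,fy=1.9,interpolation=cv2.INTER_CUBIC)
o=np.zeros((a.shape[0]+b.shape[0],600,3),np.uint8)[:700];o[:375]=a;o[375:375+b.shape[0],:b.shape[1]]=b
cv2.imwrite('pics/f.png',cv2.resize(o,None,fx=.88,fy=.88))
```

```text
[-1.8  1.6  7.4]
0.0498787783155735
[-0.7 -0.3 -0.7]
32.35
```

View pics/f.png

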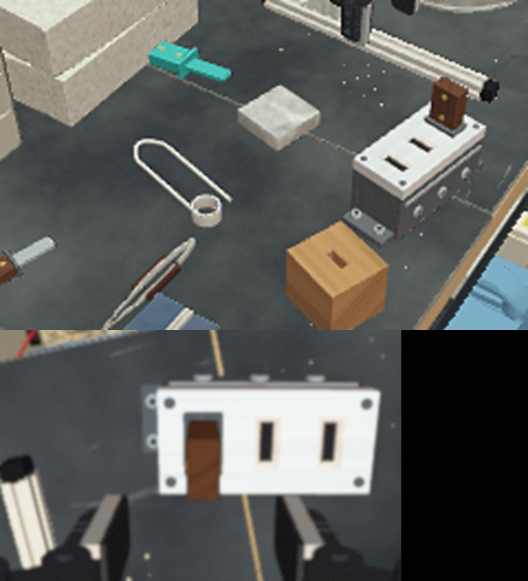

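The final views show the feeler upright in the right-hand mouth with its collar on the plate; the rest, striker, tweezers and bench block look unmoved. Both look-alikes, upright in the first picture, now lie flat, although the arm was never near them. I check the bystanders numerically, then hand in.

Run:
```python
from h import *
a,b=load('top')['im'].astype(int),load('t4')['im'].astype(int)
D=(np.abs(a-b).max(2)>45).astype(np.uint8)
n,_,st,c=cv2.connectedComponentsWithStats(D)
print([(c[i].round(),int(st[i,4])) for i in range(1,n) if st[i,4]>4])
v=cv2.imread('pics/w4.png')
P=[(140+(203+0)/.88/1.9, 130+((470)/.88-375)/1.9)]
print('handle top',world('wrist','w4',P).round(4), 'expected xy',MOUTH['right'].round(4),'z .116')
r.finish_job()
```

```text
[(array([300., 121.]), 442), (array([294., 131.]), 21), (array([169., 143.]), 95), (array([245., 235.]), 11860), (array([226., 189.]), 26), (array([156., 219.]), 48), (array([165., 259.]), 1317), (array([325., 299.]), 1033), (array([199., 335.]), 1213), (array([329., 332.]), 176), (array([350., 327.]), 25), (array([198., 330.]), 5), (array([188., 332.]), 6), (array([364., 369.]), 612)]
handle top [[0.4469 0.1251 0.117 ]] expected xy [0.4474 0.1253] z .116
the job is handed in; nothing more can be done
```

The feeler is standing fully home in the right-hand (-y) slot of the gap block, which is the one that fits. I handed the job in at about 32 s, with the gripper open and clear.

| Slot | What I felt | Verdict |
|---|---|---|
| Middle | Push climbed about 4 N per mm from 31 mm in; I stopped at 17 N and backed out | Jamming |
| Left | Went to 50 mm in and never reached 3.5 N while moving, up or down | Loose |
| Right | Slid in with light drag; on reversal the force swung by 12 N or more, about 6 N each way | Fitting |

**Seating:** in the right slot the blade met a hard stop at 51.7 mm with at most 18 N of push. The side picture shows the collar flat on the plate. After release the handle top measured z = 0.117 m (0.116 expected), within 1 mm of the mouth centre.

**Checks that fell short or disagreed:**
- **Look-alikes:** the turquoise one and the smaller brown one stood upright in the first picture and were lying flat later. The turquoise one was already down in the view after the lift. The arm never went near them, so I take it they toppled by themselves, and I left them.
- **Other tools:** the bench block, striker, tweezers and rest look unmoved in the final side view. In the before-and-after top pictures the arm hid part of the area. I saw no change at the bench block or striker, and did not follow up two small spots near the tweezers and vise.

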